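# Push a row of tube blocks home in a dry-block warmer

## Robot

A 7-joint arm with a two-finger parallel gripper is mounted at the origin on a cart in front of the work surface, level with it; the furniture and walls round the work are solid. World frame = base frame: x ahead of the robot, y to its left, z up, the work surface at z = 0. Lengths are in m, angles in rad, forces in N, time in s.
With the tool pointing down it reaches from about 0.425 to 0.875 m from the base axis. Payload 4.7 kg.
Tool frame: the origin (TCP) lies between the finger pads; the fingertips stand 14 mm ahead of it and the grasp point (between the pads) lies 5 mm behind it; z points along the fingers, y is the line along which they close (so a half turn about z gives the same grasp; the last joint's range is limited). The gripper opens to 87 mm and grips with 3 to 60 N. Pads are 19 mm wide; open, the fingers measure 117 mm over their backs; the gripper's body (75 mm by 190 mm) begins 51 mm behind the grasp point.
Start: joints at [-1.257, 0.321, -0.07, 1.45, 0.023, 1.371, -0.057], TCP at [0.192, 0.621, 0.237] pointing down, gripper open.
Joint ranges: [-2.86, 2.86], [-0.3, 2.09], [-1.38, 1.24], [0.06, 2.45], [-1.56, 4.7], [0.09, 2.05], [-2.69, 2.69]. Speed limits (rad/s): [2.57, 2.57, 3.14, 3.14, 3.14, 3.14, 3.14].

## Interface

Orientations are given as a rotation vector (axis times angle).
In Python, from bench import ctrl gives the robot as it stands.
- The arm moves only by the shell command python3 -m inch 'ROWS' [OPENING] [FORCE]. ROWS is JSON, a list of rows, each a list of 6 numbers: the shift along the world's x, y, z in mm, then the turn, a rotation vector about the world's x, y, z in degrees. In form: [[tx, ty, tz, rx, ry, rz], ...]. A call has 1 to 20 rows; each row is the pose to reach, as a shift and turn from the pose commanded when the call began; what a row does not reach only later rows make up. A row lasts 1/8 s, in which the tool goes at most 62.5 mm and 10.7 degrees, less where a joint would pass 70% of its speed; a pose out of reach is approached as far as the arm can. A call with a gripper value outside its range is refused whole. OPENING is the finger opening in mm, from 0 to 87, set as the call begins (- or left out, the last holds). The fingers move at their own pace and stop on an object; FORCE is the grip in N (left out, the last holds). Time passes only in rows, so rows that repeat a pose let the fingers close. It gives the time, the measured TCP pose, the force, the opening and the grip force at its end, in the units of the state.
- ctrl.get_state(): the state, without advancing time (a new reading comes with each control period).
- ctrl.get_image(name): name is "side" or "top" or "wrist"; returns (picture, depth): 420x560x3 uint8, red, green, blue; 420x560 float32, m along the optical axis (not along the pixel's ray), 0 where there is no reading.
- ctrl.camera_params(name): a dict with "mtx" (3x3 intrinsics, pixels), "dist_coeffs" ([k1, k2, p1, p2, k3] as OpenCV has them; the pictures are not rectified), "T" (4x4, takes a point from camera to world coordinates). Camera axes: x right, y down, z forward; pixel columns grow to the right and rows downward; lengths in m; the calibration is good to about 2 mm. A picture is of the moment at which its call begins: read the wrist's pose just before it. camera_params takes no time and is no camera call; for the wrist camera it gives the pose at the moment of the call.
- ctrl.close_job(): hands the job in; it is judged then, once.
The state is a dict: "time": time; "joint_positions": joint angles; "qd": joint speeds; "joint_torque": joint torques, N m; "position": TCP position; "tool_rot": TCP orientation; "ft_force": force on the tool from outside, world axes, zero at the start; "torque": the same for the moment, N m; "grip_width": opening from 0.0 (shut) to 1.0 (fully open); "grip_force": force on a finger pad.
Only numpy, scipy, OpenCV 4.12 (cv2) and the standard library are available. Lean on these libraries where they do the work, as an engineer would, in place of code of your own. Each camera call takes 0.05 s, during which the arm holds its last target. There are 200 camera calls.

## Task

Five aluminium tube blocks stand loosely one behind another on the loading shelf of the dry-block warmer: push them from behind, as one straight closed-up row and without lifting any, into the tunnel until the leading block is pressed firmly (10 to 15 N) on the contact plate hidden inside, so that heat passes from block to block. Feel for the plate and never press the row against it with more than 20 N. Then shut the lid over the row, and leave the spare block, the timer and the dropper bottle beside the warmer where they are.

Things in the scene. Friction and masses are not known exactly. Their poses are not given: they have to be found in the camera images.
- warmer: Base of the bench warmer, fixed: bare aluminium loading shelf near the robot, covered tunnel behind it, white control pod (78 mm high) left of the tunnel. Origin at bench level under the middle of the tunnel's mouth; x runs into the tunnel, y left, z up. The shelf lies 18 mm above the bench, 124 mm wide, from x = -140 mm to the mouth, with no side rails; the tunnel floor continues it.
- cover: White cover over the tunnel, fixed; origin and axes as the warmer. x = 0 to 163 mm, 122 mm wide, 80 mm high; roof open to x = 70 mm (lid). Inside, not measured and to be felt for: the heated contact plate, rigid, square to the lane, clamped with its face anywhere 102 to 132 mm behind the mouth. The closed row is 100 mm long, so its rear face ends 2 to 32 mm inside the mouth.
- lid (a joint): Angle of the lid over the tunnel's front: 0 shut (level), grows as it opens up and away from the robot; starts at 1.6 to 1.8 rad. Stiff hinge (0.09 N m friction): it stays where it is left, and is shut by pushing it over from behind (far side) and then down.
- mouth (a point): Middle of the tunnel's mouth on the shelf surface, 18 mm above the bench. From here inwards two cheeks (30 mm high) narrow the way from about 87 mm to 74 mm wide over 34 mm; then straight guide rails 74 mm apart run on. The blocks (70 mm wide) may catch here at 5 to 12 N; pressing on, or easing off and pushing again, frees them. Cover side walls 74 mm above the bench stand 106 mm apart.
- lid_hinge (a point): Middle of the lid's hinge line, 70 mm behind the mouth and 77.5 mm above the bench; the hinge line runs along the warmer's y.
- lid_edge (a point): Middle of the lid's free edge, 69.5 mm from the hinge. The lid is a plate 69 x 122 x 5 mm; a black tab 44 mm wide reaches 14 mm beyond this edge, and a lip hangs 10 mm from its underside at the edge. When shut, its top is level with the cover's roof, 80 mm above the bench.
- block1: Aluminium tube block, 20 mm thick (x) x 70 mm wide (y) x 40 mm high, 0.1 to 0.2 kg, with a single row of small capped tubes standing 6 mm proud: the leading block (farthest from the robot). Origin at the centre of its underside; at the start its x points about along the warmer's x, and there are gaps of a few mm to its neighbours.
- block2: Aluminium tube block, 20 mm thick (x) x 70 mm wide (y) x 40 mm high, 0.1 to 0.2 kg, with a single row of small capped tubes standing 6 mm proud: the second block. Origin at the centre of its underside; at the start its x points about along the warmer's x, and there are gaps of a few mm to its neighbours.
- block3: Aluminium tube block, 20 mm thick (x) x 70 mm wide (y) x 40 mm high, 0.1 to 0.2 kg, with a single row of small capped tubes standing 6 mm proud: the third block. Origin at the centre of its underside; at the start its x points about along the warmer's x, and there are gaps of a few mm to its neighbours.
- block4: Aluminium tube block, 20 mm thick (x) x 70 mm wide (y) x 40 mm high, 0.1 to 0.2 kg, with a single row of small capped tubes standing 6 mm proud: the fourth block. Origin at the centre of its underside; at the start its x points about along the warmer's x, and there are gaps of a few mm to its neighbours.
- block5: Aluminium tube block, 20 mm thick (x) x 70 mm wide (y) x 40 mm high, 0.1 to 0.2 kg, with a single row of small capped tubes standing 6 mm proud: the last block (nearest the robot; the one to push; the closed row drags with 2 to 6 N). Origin at the centre of its underside; at the start its x points about along the warmer's x, and there are gaps of a few mm to its neighbours.
- spare_block: An empty tube block of the same size that stands on the bench right of the loading shelf; not part of the row. Origin at the centre of its underside.
- timer: White digital timer, 68 x 62 x 18 mm, lying left of the loading shelf. Origin at the centre of its underside.
- dropper: Small white dropper bottle with a pointed cap, 26 mm across, 83 mm high, standing right of the tunnel. Origin at the centre of its underside.

How it is judged:
On the way, in this order (a step that is already met when the one before it is completed fails the run):
1. the row of blocks is closed up, straight and pressed on the contact plate with more than 4 N (contact force between block1 and cover above 4 N and horizontal distance between block1 and block2 below 0.022 m and horizontal distance between block2 and block3 below 0.022 m and horizontal distance between block3 and block4 below 0.022 m and horizontal distance between block4 and block5 below 0.022 m and angle between the x axis of each of block1, block2, block3, block4, block5 and the x axis of warmer, either way round below 0.06 rad and x of block1 in the frame of warmer above 0.088 m and x of block5 in the frame of warmer above 0.006 m), for 0.2 s.
2. the lid is shut (value of joint lid below 0.05 rad), for 0.2 s.
At the end, for the whole second after the job is handed in: All five blocks upright and at rest in the tunnel in one closed row: neighbours' centres within 22 mm, each square to the lane within 0.06 rad, the leading centre over 88 mm and the last over 6 mm behind the mouth; the lid shut (under 0.05 rad) (horizontal distance between block1 and block2 below 0.022 m and horizontal distance between block2 and block3 below 0.022 m and horizontal distance between block3 and block4 below 0.022 m and horizontal distance between block4 and block5 below 0.022 m and angle between the x axis of each of block1, block2, block3, block4, block5 and the x axis of warmer, either way round below 0.06 rad and angle between each of block1, block2, block3, block4, block5's own z axis and vertical below 0.06 rad and x of block1 in the frame of warmer above 0.088 m and x of block5 in the frame of warmer above 0.006 m and linear speed of each of block1, block2, block3, block4, block5 below 0.01 m/s and value of joint lid below 0.05 rad); the robot touches nothing.
It fails at once if the row is pressed against the contact plate with more than 20 N (contact force between block1 and cover above 20 N).
It fails at once if a block is lifted off, tipped or falls from the shelf (z of any of block1, block2, block3, block4, block5 in the frame of warmer above 0.03 m or z of any of block1, block2, block3, block4, block5 in the frame of warmer below 0.01 m or angle between any of block1, block2, block3, block4, block5's own z axis and vertical above 0.35 rad).
It fails at once if the row splays: a block turns more than 0.35 rad out of line (angle between the x axis of any of block1, block2, block3, block4, block5 and the x axis of warmer, either way round above 0.35 rad).
It fails at once if the spare block, timer or dropper bottle is moved by more than 15 mm (distance of any of spare_block, timer, dropper from where it was at the start of the episode above 0.015 m).
It also fails if it takes over 61 s, if anything falls off the work surface, if the arm or the gripper's body presses on something with over 40 N, if the wrist force passes 120 N, or if a joint passes its speed limit or range.

## Working session

There is one attempt and no reset: what is moved stays moved. The work goes in short steps, Python scripts to look and compute and a shell command to move; the robot and the scene stay as the last step left them, time stands still between calls to the robot, and variables do not carry over. Pictures are saved under pics/ and viewed, at most 10 in all, crops included, and the job is handed in when it is done.

```bash
ls; mkdir -p pics; python3 - <<'E'
from bench import ctrl
import cv2,numpy as np
s=ctrl.get_state();print({k:np.round(v,3).tolist() for k,v in s.items()})
for n in("top","side"):
    im,d=ctrl.get_image(n);p=ctrl.camera_params(n)
    cv2.imwrite(f"pics/{n}0.png",im[:,:,::-1]);np.savez(f"{n}0.npz",im=im,d=d,**p)
    print(n,p["mtx"].round(1).tolist(),np.round(p["dist_coeffs"],3),p["T"].round(3).tolist())
E
```

```text
pics
{'time': 0.0, 'joint_positions': [-1.257, 0.322, -0.07, 1.452, 0.023, 1.371, -0.057], 'qd': [0.0, -0.001, -0.001, -0.001, 0.002, -0.002, -0.0], 'joint_torque': [-0.0, -49.128, -0.404, -31.254, -0.064, 0.044, 0.0], 'position': [0.192, 0.62, 0.235], 'tool_rot': [-0.469, -3.106, 0.003], 'ft_force': [1.471, -0.949, 0.559], 'torque': [-0.017, 0.023, 0.023], 'grip_force': 0.0, 'grip_width': 0.999}
top [[512.3, 0.0, 288.7], [0.0, 512.3, 208.1], [0.0, 0.0, 1.0]] [-0.063  0.     0.     0.     0.   ] [[-0.198, -0.957, 0.21, 0.407], [-0.98, 0.193, -0.045, 0.025], [0.002, -0.215, -0.977, 0.907], [0.0, 0.0, 0.0, 1.0]]
side [[437.1, 0.0, 282.3], [0.0, 437.1, 206.3], [0.0, 0.0, 1.0]] [-0.043  0.     0.     0.     0.   ] [[0.996, 0.05, -0.07, 0.618], [0.086, -0.571, 0.817, -0.7], [0.001, -0.82, -0.573, 0.587], [0.0, 0.0, 0.0, 1.0]]
```

View pics/top0.png

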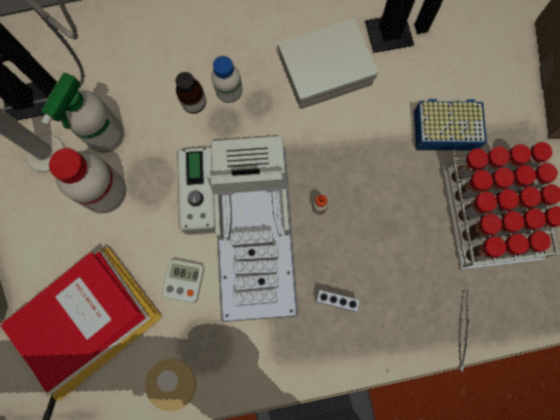

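View pics/side0.png

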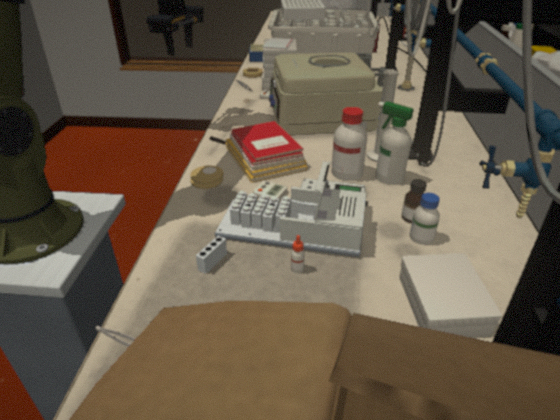

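The top view shows the shelf at about px (257,255), the five blocks at rows 235–297 and the tunnel at (250,170) with the lid upright. The timer is at (183,280), the spare block at (338,300) and the dropper at (321,202). The side view shows the same layout, with the lid standing at (325,180).

```bash
cat > h.py <<'E'
import numpy as np,cv2
def load(n): return np.load(n)
def cloud(f):
    h,w=f['d'].shape;u,v=np.meshgrid(np.arange(w),np.arange(h))
    r=cv2.undistortPoints(np.stack([u,v],-1).reshape(-1,1,2).astype(float),f['mtx'],f['dist_coeffs']).reshape(h,w,2)
    p=np.dstack([r,np.ones((h,w))])*f['d'][...,None]
    return p@f['T'][:3,:3].T+f['T'][:3,3]
def ray(f,uv,z):
    r=cv2.undistortPoints(np.array(uv,float).reshape(-1,1,2),f['mtx'],f['dist_coeffs']).reshape(-1,2)
    d=np.c_[r,np.ones(len(r))]@f['T'][:3,:3].T;o=f['T'][:3,3]
    return o+d*((z-o[2])/d[:,2])[:,None]
E
python3 - <<'E'
from h import *
f=load('top0.npz');P=cloud(f);ok=f['d']>0
roi=np.zeros(ok.shape,bool);roi[125:325,160:300]=1
for nm,lo,hi in (("shelf",.012,.025),("blocktops",.05,.068)):
    m=ok&roi&(P[...,2]>lo)&(P[...,2]<hi)
    if nm=="shelf": m[:,:]&=True; m[:215]=0
    else: m[:215]=0
    n,l,st,c=cv2.connectedComponentsWithStats(m.astype(np.uint8))
    for i in range(1,n):
        if st[i,4]>60:
            q=P[l==i];r=cv2.minAreaRect((q[:,:2]*1000).astype(np.float32))
            print(nm,st[i],np.round(np.median(q,0)*1000,1),r)
m=ok&roi&(P[...,2]>.066);m[215:]=0
n,l,st,c=cv2.connectedComponentsWithStats(m.astype(np.uint8))
for i in range(1,n):
    if st[i,4]>60:
        q=P[l==i]*1000;print("high",st[i],np.percentile(q,[2,50,98],axis=0).round(1).tolist())
im=f['im'][120:330,160:350,::-1]
cv2.imwrite('pics/crop.png',cv2.resize(im,(724,800))[:600] if 0 else cv2.resize(im,(543,600),interpolation=cv2.INTER_CUBIC))
z=np.clip(P[120:330,160:350,2]*1000/0.16,0,1e9);hm=np.clip(P[120:330,160:350,2]*1000,0,150)/150*255
cv2.imwrite('pics/hm.png',cv2.resize(cv2.applyColorMap(hm.astype(np.uint8),cv2.COLORMAP_JET),(543,600)))
E
```

```text
shelf [ 217  215   81  107 4492] [495.1  56.2  18.3] ((511.6233825683594, 60.80891418457031), (132.39125061035156, 184.17857360839844), 82.86261749267578)
shelf [ 162  259   41   44 1381] [509.4 189.5  16.7] ((510.2790222167969, 189.6962127685547), (63.00830078125, 68.30741882324219), 67.8345947265625)
blocktops [179 215  36  16 540] [595.9 143.9  62. ] ((596.3717651367188, 143.7147216796875), (60.72310256958008, 25.738096237182617), 78.72238159179688)
blocktops [230 230  43  16 520] [551.9  58.7  59.9] ((552.93798828125, 58.19581985473633), (70.0486831665039, 20.503084182739258), 83.28165435791016)
blocktops [235 246  43  14 521] [526.1  54.5  59.4] ((526.796142578125, 54.478309631347656), (70.07405090332031, 20.278488159179688), 81.19356536865234)
blocktops [234 261  42  14 524] [502.6  61.2  59.8] ((503.4363098144531, 61.47349166870117), (69.09852600097656, 20.288307189941406), 80.88616943359375)
blocktops [235 275  43  15 500] [478.4  63.2  59.4] ((478.9266052246094, 63.47823715209961), (69.51203918457031, 19.712858200073242), 82.55716705322266)
blocktops [233 289  43  16 533] [455.2  71.1  60.1] ((455.7605895996094, 71.18517303466797), (70.1594467163086, 20.12030029296875), 83.95633697509766)
high [ 206  136   82   79 4206] [[603.0, -18.0, 73.7], [667.3, 40.6, 81.7], [718.6, 103.6, 158.9]]
high [188 191  15  16 157] [[625.5, 128.1, 66.6], [634.2, 137.7, 77.9], [645.5, 148.2, 81.2]]
```

View pics/crop.png

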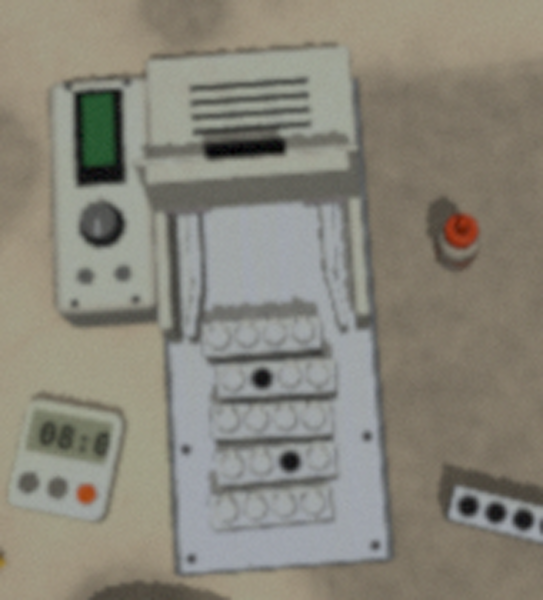

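The crop confirms the layout. The blocks lie nearly square in the lane, the cheeks start at about crop row 330, and the lid stands with its tab at crop (245,148). Next I'll fit the lane frame, the lid angle and the block heights from the side view.

```bash
cat > fr.py <<'E'
from h import *
f=load('top0.npz');P=cloud(f);ok=f['d']>0;Z=P[...,2]
m=ok&(Z>.012)&(Z<.025);m[:,:205]=0;m[:,302:]=0
L=[];R=[]
for v in range(225,305):
    u=np.flatnonzero(m[v])
    if len(u)>5: L.append(P[v,u[0],:2]);R.append(P[v,u[-1],:2])
F=[]
for c in range(228,290):
    v=np.flatnonzero(m[:330,c]);F.append(P[v[-1],c,:2])
def lin(a):
    a=np.array(a)*1000
    for _ in range(4):
        vx,vy,x,y=cv2.fitLine(a.astype(np.float32),cv2.DIST_HUBER,0,.01,.01).ravel()
        e=np.abs((a-[x,y])@[-vy,vx]);a=a[e<max(1.5,np.median(e)*2.5)]
    return np.array([x,y]),np.array([vx,vy]),np.degrees(np.arctan2(vy,vx)),len(a)
l,r,fr=lin(L),lin(R),lin(F)
E
python3 - <<'E'
from fr import *
for q in(l,r,fr):print(q)
a=np.radians((l[2]%180+r[2]%180)/2); a=a-np.pi if a>np.pi/2 else a
ex=np.array([np.cos(a),np.sin(a)]);ey=np.array([-ex[1],ex[0]])
yl,yr=l[0]@ey,r[0]@ey;xf=fr[0]@ex
print("yaw",np.degrees(a),"width",yl-yr)
O=ex*(xf+140)+ey*(yl+yr)/2;print("origin",O)
W=lambda p:np.stack([(p[...,:2]*1000-O)@ex,(p[...,:2]*1000-O)@ey,p[...,2]*1000],-1)
np.savez('frame.npz',O=O,ex=ex,ey=ey,a=a)
for n,b in enumerate([(552.9,58.2),(526.8,54.5),(503.4,61.5),(478.9,63.5),(455.8,71.2)]):print(n+1,((np.array(b)-O)@ex).round(1),((np.array(b)-O)@ey).round(1))
for n in("top","side"):
    g=load(n+'0.npz');Q=W(cloud(g))[g['d']>0]
    s=Q[(abs(Q[:,1])<50)&(Q[:,0]>40)&(Q[:,0]<130)&(Q[:,2]>84)]
    for lo in range(84,170,10):
        t=s[(s[:,2]>=lo)&(s[:,2]<lo+10)]
        if len(t):print(n,lo,len(t),np.percentile(t[:,0],[5,50,95]).round(1),"y",np.percentile(t[:,1],[2,98]).round(1))
    c=Q[(abs(Q[:,1])<40)&(Q[:,0]>110)&(Q[:,0]<160)&(Q[:,2]>60)];print("roof z",np.median(c[:,2]) if len(c) else None)
    c=Q[(abs(Q[:,1])<35)&(Q[:,0]>-130)&(Q[:,0]<-5)&(Q[:,2]>50)&(Q[:,2]<80)];print("block z",np.percentile(c[:,2],[10,50,90]))
E
```

```text
(array([533.3031 , 123.66334], dtype=float32), array([ 0.9924572 , -0.12259144], dtype=float32), np.float32(-7.041685), 67)
(array([499.82053 ,  -3.507996], dtype=float32), array([ 0.9923343 , -0.12358251], dtype=float32), np.float32(-7.0989046), 79)
(array([421.14838 ,  72.443886], dtype=float32), array([0.12420546, 0.9922565 ], dtype=float32), np.float32(82.86512), 62)
yaw -7.0702972 width 130.32559
origin [560.01886  54.68769]
1 -7.5 2.6
2 -32.9 -4.3
3 -57.0 -0.2
4 -81.6 -1.2
5 -105.5 3.6
top 84 170 [ 65.8  67.1 114.3] y [-47.3  49. ]
top 94 150 [67.6 68.5 69.9] y [-47.7  46.7]
top 104 157 [68.8 70.  71. ] y [-47.9  48.2]
top 114 110 [70.4 71.2 72.2] y [-48.2  45.6]
top 134 3 [67.1 77.1 79.7] y [-37.9  48.9]
top 144 600 [65.2 71.6 78.2] y [-47.5  48.2]
top 154 123 [76.5 78.2 81.3] y [-21.8  20.2]
roof z 80.76161774239388
block z [56.69313431 59.77195309 65.5808629 ]
side 84 2 [74.3 74.6 74.8] y [29.  38.6]
side 114 3 [78.8 79.3 79.5] y [-45.9 -26.1]
side 124 2 [80.2 80.5 80.7] y [-17.7  -8. ]
side 134 8 [81.1 81.9 82.4] y [-47.4  45.9]
side 144 170 [67.9 73.6 81.2] y [-48.8  48.5]
side 154 35 [79.6 82.2 84.1] y [-23.7  17.7]
roof z 79.28067561652618
block z [54.59743573 58.33382766 63.53593029]
```

```bash
python3 -m inch '[[21,-50,0,0,0,1],[42,-100,0,0,0,2],[63,-150,0,0,0,3],[84,-200,0,0,0,4],[105,-250,0,0,0,5],[126,-300,0,0,0,6],[147,-350,0,0,0,7],[168,-400,0,0,0,8],[190,-450,0,0,0,9],[211,-500,0,0,0,10.1],[232,-549,0,0,0,10.1],[232,-549,-60,0,0,10.1],[232,-549,-60,0,0,10.1]]' 30 20
```

```text
time: 1.72
position: [0.4205, 0.0706, 0.173]
tool_rot: [-0.196, -3.127, 0.005]
ft_force: [-0.5, -0.5, -0.2]
grip_width: 0.347
grip_force: 0.0
```

```bash
python3 -m inch '[[1,0,-60,0,0,0],[2,0,-110,0,0,0],[2,0,-130,0,0,0],[2,0,-130,0,0,0]]'; python3 - <<'E'
from bench import ctrl
import cv2
im,d=ctrl.get_image("side");t,_=ctrl.get_image("top")
import numpy as np
o=np.hstack([cv2.resize(im[150:290,180:400],(440,280)),cv2.resize(t[130:330,160:320],(224,280))])
cv2.imwrite("pics/a.png",o[:,:,::-1])
E
```

```text
time: 2.22
position: [0.4257, 0.0727, 0.0467]
tool_rot: [-0.191, -3.134, 0.002]
ft_force: [0.4, 0.4, 0.1]
grip_width: 0.346
grip_force: 0.0
```

View pics/a.png

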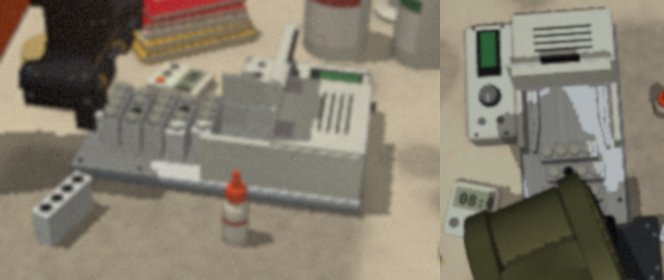

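The fingers are behind block5, centred on it and low. Now I'll push along the lane.

```bash
python3 -m inch '[[3,-0.4,0,0,0,0],[6,-0.7,0,0,0,0],[9,-1.1,0,0,0,0],[11.9,-1.5,0,0,0,0],[14.9,-1.8,0,0,0,0],[17.9,-2.2,0,0,0,0],[20.8,-2.6,0,0,0,0],[23.8,-3,0,0,0,0],[26.8,-3.3,0,0,0,0],[29.8,-3.7,0,0,0,0]]';python3 -m inch '[[3,-0.4,0,0,0,0],[6,-0.7,0,0,0,0],[9,-1.1,0,0,0,0],[11.9,-1.5,0,0,0,0],[14.9,-1.8,0,0,0,0],[17.9,-2.2,0,0,0,0],[20.8,-2.6,0,0,0,0],[23.8,-3,0,0,0,0],[26.8,-3.3,0,0,0,0],[29.8,-3.7,0,0,0,0]]'
```

```text
time: 3.58
position: [0.4554, 0.0683, 0.0464]
tool_rot: [-0.194, -3.134, 0.0]
ft_force: [-3.8, 0.4, 2.0]
grip_width: 0.346
grip_force: 1.9
time: 4.82
position: [0.4859, 0.0645, 0.0466]
tool_rot: [0.194, 3.135, 0.0]
ft_force: [-3.2, 0.2, -0.5]
grip_width: 0.341
grip_force: 1.3
```

```bash
python3 -m inch '[[3,-0.4,0,0,0,0],[6,-0.7,0,0,0,0],[9,-1.1,0,0,0,0],[11.9,-1.5,0,0,0,0],[14.9,-1.8,0,0,0,0],[17.9,-2.2,0,0,0,0],[20.8,-2.6,0,0,0,0],[23.8,-3,0,0,0,0],[26.8,-3.3,0,0,0,0],[29.8,-3.7,0,0,0,0]]'; python3 - <<'E'
from bench import ctrl
import cv2,numpy as np
im,d=ctrl.get_image("side");t,_=ctrl.get_image("top")
o=np.hstack([cv2.resize(im[150:290,180:400],(440,280)),cv2.resize(t[130:330,160:320],(224,280))])
cv2.imwrite("pics/b.png",o[:,:,::-1])
E
```

```text
time: 6.08
position: [0.5156, 0.0608, 0.0466]
tool_rot: [0.194, 3.135, -0.0]
ft_force: [-3.1, 1.2, -1.0]
grip_width: 0.343
grip_force: 1.5
```

View pics/b.png

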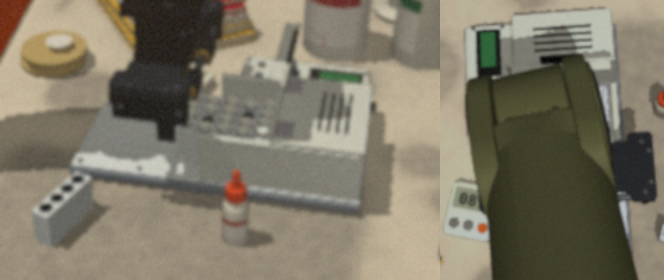

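The row is inside the cheeks, straight and closed, and the finger is behind it. The plate can't be touched for another 30 mm or so.

```bash
python3 -m inch '[[2,-0.2,0,0,0,0],[4,-0.5,0,0,0,0],[6,-0.7,0,0,0,0],[7.9,-1,0,0,0,0],[9.9,-1.2,0,0,0,0],[11.9,-1.5,0,0,0,0]]';python3 -m inch '[[2,-0.2,0,0,0,0],[4,-0.5,0,0,0,0],[6,-0.7,0,0,0,0],[7.9,-1,0,0,0,0],[9.9,-1.2,0,0,0,0],[11.9,-1.5,0,0,0,0],[13.9,-1.7,0,0,0,0],[15.9,-2,0,0,0,0]]'
```

```text
time: 6.92
position: [0.5274, 0.0595, 0.0466]
tool_rot: [0.194, 3.136, 0.0]
ft_force: [-3.4, -0.1, 2.0]
grip_width: 0.342
grip_force: 2.0
time: 7.92
position: [0.5433, 0.0574, 0.0466]
tool_rot: [0.194, 3.136, 0.0]
ft_force: [-3.7, 0.4, 2.3]
grip_width: 0.344
grip_force: 2.1
```

```bash
python3 -m inch '[[1,-0.1,0,0,0,0],[2,-0.2,0,0,0,0],[3,-0.4,0,0,0,0],[4,-0.5,0,0,0,0]]'; python3 -m inch '[[0.5,-0.1,0,0,0,0],[1,-0.1,0,0,0,0],[1.5,-0.2,0,0,0,0]]'
```

```text
time: 8.43
position: [0.5472, 0.0569, 0.0465]
tool_rot: [0.194, 3.136, 0.0]
ft_force: [-3.7, 0.8, 1.0]
grip_width: 0.346
grip_force: 1.9
time: 8.8
position: [0.5487, 0.0567, 0.0465]
tool_rot: [-0.194, -3.136, -0.0]
ft_force: [-3.5, -0.6, 1.2]
grip_width: 0.343
grip_force: 1.8
```

```bash
python3 -m inch '[[0.5,-0.1,0,0,0,0],[1,-0.1,0,0,0,0],[1.5,-0.2,0,0,0,0]]'
```

```text
time: 9.18
position: [0.5502, 0.0565, 0.0466]
tool_rot: [0.194, 3.136, 0.0]
ft_force: [-3.4, 1.1, 1.1]
grip_width: 0.344
grip_force: 1.8
```

```bash
python3 -m inch '[[0.4,-0.05,0,0,0,0],[0.8,-0.1,0,0,0,0],[1.2,-0.15,0,0,0,0],[1.6,-0.2,0,0,0,0]]'
```

```text
time: 9.68
position: [0.5518, 0.0563, 0.0465]
tool_rot: [0.194, 3.136, 0.0]
ft_force: [-3.6, -0.5, 0.5]
grip_width: 0.341
grip_force: 1.7
```

```bash
python3 -m inch '[[0.4,-0.05,0,0,0,0],[0.8,-0.1,0,0,0,0],[1.2,-0.15,0,0,0,0],[1.6,-0.2,0,0,0,0]]'
```

```text
time: 10.18
position: [0.5532, 0.056, 0.0466]
tool_rot: [-0.194, -3.135, 0.0]
ft_force: [-4.1, 0.7, 1.2]
grip_width: 0.347
grip_force: 2.2
```

```bash
python3 -m inch '[[0.4,-0.05,0,0,0,0],[0.8,-0.1,0,0,0,0],[1.2,-0.15,0,0,0,0]]'
```

```text
time: 10.55
position: [0.5543, 0.0557, 0.0465]
tool_rot: [-0.194, -3.135, 0.0]
ft_force: [-4.8, -0.5, 2.9]
grip_width: 0.343
grip_force: 2.6
```

```bash
python3 -m inch '[[0.3,-0.04,0,0,0,0],[0.6,-0.07,0,0,0,0],[0.6,-0.07,0,0,0,0]]'
```

```text
time: 10.92
position: [0.5548, 0.0555, 0.0465]
tool_rot: [-0.194, -3.135, 0.0]
ft_force: [-5.7, -0.6, 2.9]
grip_width: 0.345
grip_force: 2.6
```

```bash
python3 -m inch '[[0.4,-0.05,0,0,0,0],[0.8,-0.1,0,0,0,0],[1,-0.12,0,0,0,0],[1,-0.12,0,0,0,0]]'
```

```text
time: 11.42
position: [0.5556, 0.0554, 0.0465]
tool_rot: [-0.194, -3.134, 0.001]
ft_force: [-6.0, -1.7, 3.0]
grip_width: 0.347
grip_force: 3.0
```

```bash
python3 -m inch '[[0.4,-0.05,0,0,0,0],[0.8,-0.1,0,0,0,0],[1.2,-0.15,0,0,0,0],[1.2,-0.15,0,0,0,0]]'
```

```text
time: 11.92
position: [0.5565, 0.0552, 0.0464]
tool_rot: [-0.194, -3.134, 0.001]
ft_force: [-6.8, -1.4, 3.6]
grip_width: 0.345
grip_force: 3.3
```

```bash
python3 -m inch '[[0.5,-0.06,0,0,0,0],[1,-0.12,0,0,0,0],[1.5,-0.18,0,0,0,0],[2,-0.25,0,0,0,0],[2,-0.25,0,0,0,0]]'
```

```text
time: 12.55
position: [0.5565, 0.0554, 0.046]
tool_rot: [-0.194, -3.129, 0.0]
ft_force: [-10.8, -0.4, 5.9]
grip_width: 0.347
grip_force: 5.5
```

```bash
python3 -m inch '[[0.5,-0.06,0,0,0,0],[1,-0.12,0,0,0,0],[1,-0.12,0,0,0,0]]'
```

```text
time: 12.92
position: [0.5566, 0.0554, 0.0458]
tool_rot: [-0.193, -3.127, 0.0]
ft_force: [-13.0, 0.8, 6.5]
grip_width: 0.347
grip_force: 6.6
```

```bash
python3 -m inch '[[0.5,-0.06,0,0,0,0],[1,-0.12,0,0,0,0],[1,-0.12,0,0,0,0]]'
```

```text
time: 13.3
position: [0.5566, 0.0554, 0.0455]
tool_rot: [-0.193, -3.125, 0.0]
ft_force: [-15.8, 0.3, 8.6]
grip_width: 0.35
grip_force: 7.6
```

It has stopped firmly at about 16 N. I'll ease off and push again to tell the plate from a catch.

```bash
python3 -m inch '[[-2,0.25,0,0,0,0],[-4,0.5,0,0,0,0],[-6,0.75,0,0,0,0],[-8,1,0,0,0,0],[-8,1,0,0,0,0]]'; python3 -m inch '[[1,-0.12,0,0,0,0],[2,-0.25,0,0,0,0],[3,-0.37,0,0,0,0],[4,-0.5,0,0,0,0],[5,-0.62,0,0,0,0],[6,-0.75,0,0,0,0],[6.5,-0.8,0,0,0,0],[6.5,-0.8,0,0,0,0]]'
```

```text
time: 13.92
position: [0.5545, 0.0562, 0.0472]
tool_rot: [0.194, 3.133, 0.001]
ft_force: [0.4, 0.3, 0.5]
grip_width: 0.339
grip_force: 0.0
time: 14.92
position: [0.5566, 0.0557, 0.0457]
tool_rot: [-0.193, -3.128, -0.0]
ft_force: [-7.8, 1.1, 4.7]
grip_width: 0.343
grip_force: 4.3
```

```bash
python3 -m inch '[[0.5,-0.06,0,0,0,0],[1,-0.12,0,0,0,0],[1.5,-0.18,0,0,0,0],[2,-0.25,0,0,0,0],[2,-0.25,0,0,0,0]]'; python3 - <<'E'
from bench import ctrl
import cv2,numpy as np
im,d=ctrl.get_image("side");np.savez('side1.npz',im=im,d=d,**ctrl.camera_params("side"))
cv2.imwrite("pics/c.png",cv2.resize(im[160:270,210:380],(765,495),interpolation=cv2.INTER_CUBIC)[:,:,::-1])
E
```

```text
time: 15.55
position: [0.5566, 0.0558, 0.0452]
tool_rot: [-0.192, -3.124, -0.0]
ft_force: [-12.8, 1.3, 7.5]
grip_width: 0.343
grip_force: 6.5
```

View pics/c.png

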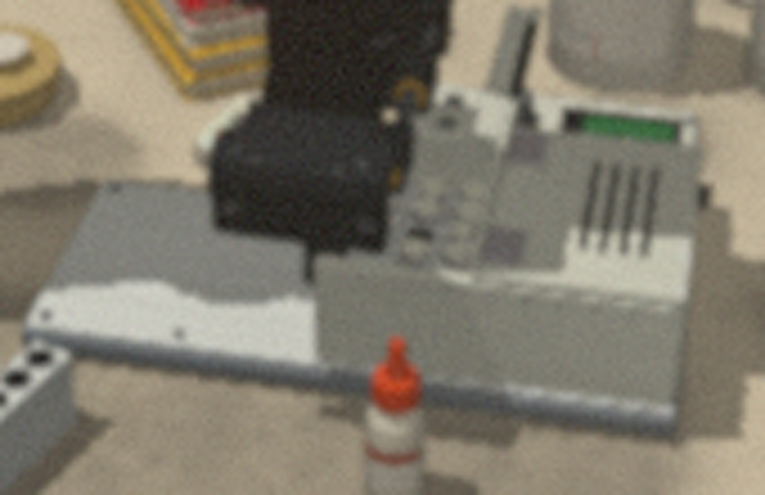

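The finger at crop (308,262) is just at the mouth and the row is closed. Next I'll press up to about 17 N at the wrist. With about 3.5 N of drag that is about 13.5 N on the plate, and more than any catch can hold.

```bash
python3 -m inch '[[0.4,-0.05,0,0,0,0],[0.8,-0.1,0,0,0,0],[1.2,-0.15,0,0,0,0],[1.4,-0.18,0,0,0,0],[1.4,-0.18,0,0,0,0],[1.4,-0.18,0,0,0,0]]'
```

```text
time: 16.35
position: [0.5567, 0.0558, 0.045]
tool_rot: [-0.192, -3.121, -0.001]
ft_force: [-15.6, 2.2, 8.8]
grip_width: 0.347
grip_force: 8.1
```

```bash
python3 -m inch '[[0.4,-0.05,0,0,0,0],[0.6,-0.08,0,0,0,0],[0.6,-0.08,0,0,0,0],[0.6,-0.08,0,0,0,0]]'
```

```text
time: 16.85
position: [0.5567, 0.0558, 0.0448]
tool_rot: [-0.192, -3.12, -0.001]
ft_force: [-17.5, 1.7, 10.2]
grip_width: 0.344
grip_force: 8.7
```

No slip at 17.5 N, and it stops at the same place as before, so this is the plate. Backing off and lifting clear to look.

```bash
python3 -m inch '[[-3,0.4,0,0,0,0],[-6,0.8,0,0,0,0],[-9,1.1,0,0,0,0],[-15,1.9,0,0,0,0],[-25,3,0,0,0,0],[-40,5,10,0,0,0],[-45,5,60,0,0,0],[-45,5,110,0,0,0],[-45,5,155,0,0,0],[-40,-45,155,0,0,0],[-30,-100,155,0,0,0],[-20,-150,155,0,0,0],[-20,-200,155,0,0,0],[-20,-240,155,0,0,0],[-20,-240,155,0,0,0]]' 0; python3 - <<'E'
from bench import ctrl
from h import *
im,d=ctrl.get_image("top");np.savez('top1.npz',im=im,d=d,**ctrl.camera_params("top"))
cv2.imwrite("pics/d.png",cv2.resize(im[120:330,160:350],(543,600),interpolation=cv2.INTER_CUBIC)[:,:,::-1])
g=load('frame.npz');f=load('top1.npz');P=cloud(f)
W=np.dstack([(P[...,:2]*1000-g['O'])@g['ex'],(P[...,:2]*1000-g['O'])@g['ey'],P[...,2]*1000])
m=(f['d']>0)&(abs(W[...,1])<42)&(W[...,0]>-30)&(W[...,0]<66)&(W[...,2]>52)&(W[...,2]<70)
q=W[m];
for y in(-28,-14,0,14,28):
    s=q[abs(q[:,1]-y)<7];print(y,np.percentile(s[:,0],[0,1,3,100]).round(1))
print(np.percentile(q,[1,50,99],axis=0).round(1))
E
```

```text
time: 18.73
position: [0.5425, -0.1896, 0.2018]
tool_rot: [0.205, 3.134, -0.003]
ft_force: [0.6, 0.2, -0.2]
grip_width: 0.01
grip_force: 0.0
-28 [ 7.   7.4  8.3 65.7]
-14 [ 7.1  7.5  8.3 65.8]
0 [ 7.1  7.4  7.8 65.9]
14 [ 7.1  7.5  8.1 65.8]
28 [ 6.8  7.1  7.8 64.9]
[[  7.4 -35.4  53.5]
 [ 35.3  -0.   59.9]
 [ 65.3  35.4  67.3]]
```

View pics/d.png

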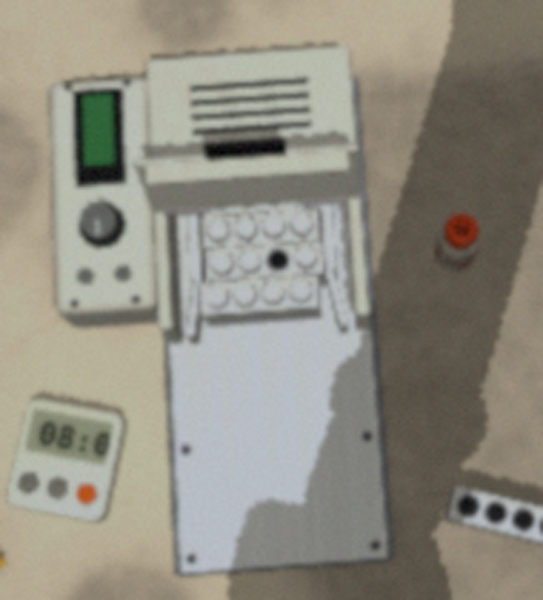

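The row is straight, square and closed up in the tunnel: its rear edge at crop row ~320 is about 7 mm in across the whole width. The lid's tab is at crop (245,148), and the bystanders haven't moved. Now I'll go behind the lid.

```bash
python3 -m inch '[[25,46,0,0,0,0],[50,92,0,0,0,0],[75,138,0,0,0,0],[100,185,0,0,0,0],[122,231,0,0,0,0],[122,231,0,0,0,0],[122,231,-30,0,0,0],[122,231,-61,0,0,0],[122,231,-61,0,0,0]]'; python3 - <<'E'
from bench import ctrl
import cv2
im,d=ctrl.get_image("side")
cv2.imwrite("pics/e.png",cv2.resize(im[110:270,210:400],(713,600),interpolation=cv2.INTER_CUBIC)[:,:,::-1])
E
```

```text
time: 19.9
position: [0.6633, 0.0466, 0.138]
tool_rot: [-0.192, -3.13, 0.001]
ft_force: [-0.1, 0.2, 0.6]
grip_width: 0.008
grip_force: 0.0
```

View pics/e.png

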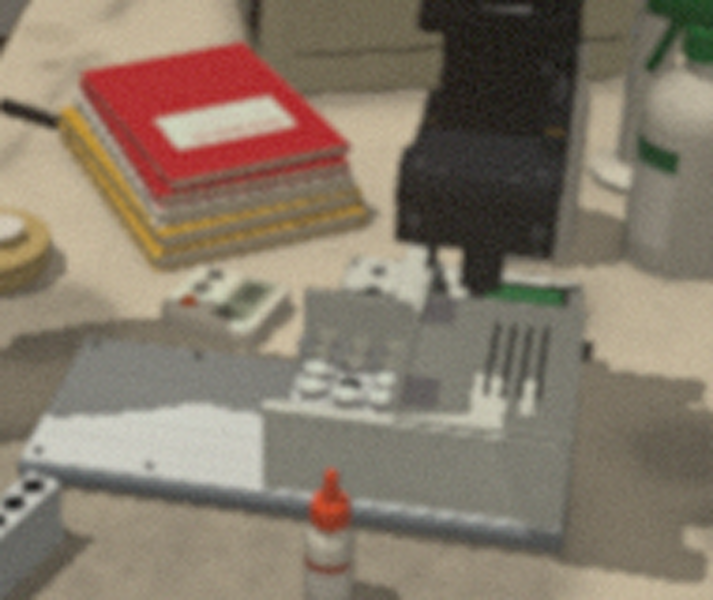

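The finger stands behind the lid, at crop (480,270), with a clear gap. Now I'll sweep the lid over.

```bash
python3 -m inch '[[-6,0.7,1,0,0,0],[-12,1.5,2,0,0,0],[-18,2.2,3,0,0,0],[-23.3,2.9,3,0,0,0],[-30,3.7,2.5,0,0,0],[-36.2,4.5,2,0,0,0],[-42.5,5.3,0,0,0,0],[-48.4,6,-2,0,0,0],[-54,6.7,-5.5,0,0,0],[-59.1,7.3,-9.5,0,0,0],[-63.5,7.9,-14.5,0,0,0],[-67.5,8.4,-19.5,0,0,0],[-70.5,8.8,-25,0,0,0],[-73.1,9.1,-31,0,0,0],[-73.1,9.1,-31,0,0,0]]'
```

```text
time: 21.82
position: [0.5921, 0.0549, 0.1087]
tool_rot: [-0.194, -3.134, 0.001]
ft_force: [0.5, 0.3, 0.4]
grip_width: 0.008
grip_force: 0.0
```

```bash
python3 -m inch '[[-1,0.1,-4,0,0,0],[-2,0.2,-8,0,0,0],[-2,0.2,-12,0,0,0],[-2,0.2,-14,0,0,0],[-2,0.2,-14,0,0,0]]'
```

```text
time: 22.45
position: [0.5907, 0.055, 0.0952]
tool_rot: [-0.194, -3.135, 0.0]
ft_force: [-0.3, -0.1, -0.3]
grip_width: 0.005
grip_force: 0.0
```

```bash
python3 -m inch '[[0,0,-1.5,0,0,0],[0,0,-3,0,0,0],[0,0,-4,0,0,0],[0,0,-5,0,0,0],[0,0,-5,0,0,0]]'; python3 - <<'E'
from bench import ctrl
import cv2
im,d=ctrl.get_image("side")
cv2.imwrite("pics/f.png",cv2.resize(im[110:270,210:400],(713,600),interpolation=cv2.INTER_CUBIC)[:,:,::-1])
E
```

```text
time: 23.08
position: [0.5911, 0.055, 0.0942]
tool_rot: [0.194, 3.136, 0.003]
ft_force: [-9.0, -0.3, 21.7]
grip_width: 0.003
grip_force: 11.0
```

View pics/f.png

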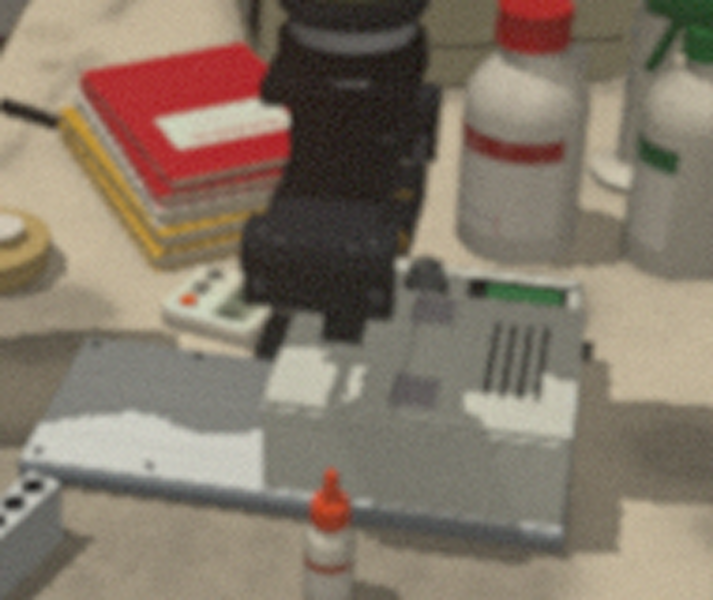

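The lid lies flat and level with the roof, with the finger on it at crop (345,335). Lifting off and checking.

```bash
python3 -m inch '[[0,0,5,0,0,0],[0,0,30,0,0,0],[0,0,80,0,0,0],[0,0,120,0,0,0],[-5,-50,120,0,0,0],[-10,-100,120,0,0,0],[-15,-150,120,0,0,0],[-20,-200,120,0,0,0],[-20,-240,120,0,0,0],[-20,-240,120,0,0,0],[-20,-240,120,0,0,0]]'; python3 - <<'E'
from bench import ctrl
from h import *
im,d=ctrl.get_image("top");np.savez('top2.npz',im=im,d=d,**ctrl.camera_params("top"))
cv2.imwrite("pics/g.png",cv2.resize(im[120:330,160:350],(543,600),interpolation=cv2.INTER_CUBIC)[:,:,::-1])
g=load('frame.npz');f=load('top2.npz');P=cloud(f)
W=np.dstack([(P[...,:2]*1000-g['O'])@g['ex'],(P[...,:2]*1000-g['O'])@g['ey'],P[...,2]*1000])
m=(f['d']>0)&(abs(W[...,1])<50)&(W[...,0]>5)&(W[...,0]<60)&(W[...,2]>40)
q=W[m];print(np.polyfit(q[:,0],q[:,2],1),np.median(q[:,2]),ctrl.get_state()["ft_force"])
E
```

```text
time: 24.5
position: [0.5709, -0.1841, 0.2102]
tool_rot: [-0.193, -3.135, -0.001]
ft_force: [-0.6, 0.2, 0.1]
grip_width: 0.005
grip_force: 0.0
[-3.08304294e-04  8.04431226e+01] 80.40626407723833 [-0.09050141  0.26493824  0.66495375]
```

View pics/g.png

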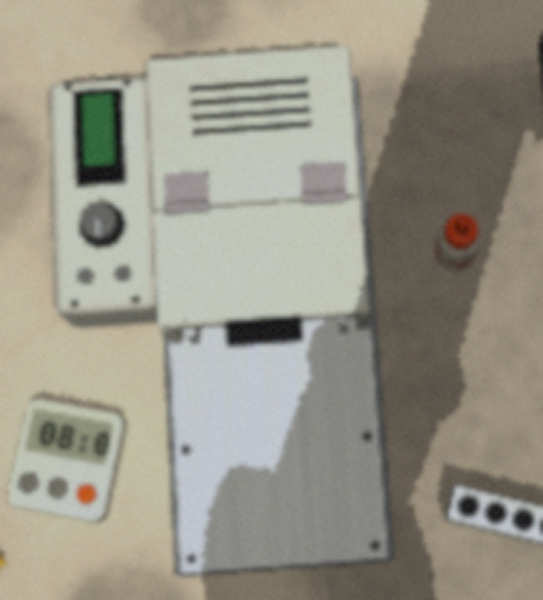

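The lid is level at 80.4 mm with zero slope, its tab is at crop (264,330), and nothing beside the warmer has moved. Handing in.

```bash
python3 -c "
from bench import ctrl
print(ctrl.close_job())"
```

```text
the job is handed in; nothing more can be done
None
```

The job is handed in, at about 24.5 s of the 61 s allowed and with no verdict returned: the row is closed up and square in the tunnel and was pressed on the plate (about 14 N, from 17.5 N at the wrist less about 3.5 N drag), the lid is shut level, and the spare block, timer and dropper look unmoved.

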